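# Close the glue jar and hold up the glue caddy

## Robot

A 6-joint arm with a two-finger parallel gripper is mounted at the origin on the work surface. World frame = base frame: x ahead of the robot, y to its left, z up, the work surface at z = 0. Lengths are in mm, angles in rad, forces in N, time in s.
With the tool pointing down it reaches from about 400 to 925 mm from the base axis. Payload 12.5 kg.
Tool frame: the origin (TCP) lies at the very end of the fingers, on their centre line; the grasp point (between the pads) lies behind it (env.grip_depth is the z of the grasp point in the tool frame, in mm); z points along the fingers, y is the line along which they close (so a half turn about z gives the same grasp; the last joint's range is limited). The gripper opens to 95 mm and grips with 3 to 60 N. Pads are 20 mm wide; open, the fingers measure 119 mm over their backs; the gripper's body (75 mm by 180 mm) begins 59 mm behind the grasp point.
Start: joints at [1.048, 0.491, 1.559, -0, 1.092, -0.106], TCP at [253.009, 571.519, 214.661] pointing down, gripper open.
Joint ranges: [-3.1, 3.1], [-0.84, 2.19], [0.05, 2.79], [-1.13, 4.28], [0.06, 2.93], [-2.69, 2.69]. Speed limits (rad/s): [2.22, 2.22, 2.79, 3.14, 3.14, 3.14].

## Interface

Orientations are given as [roll, pitch, yaw] about the fixed x, y, z axes, in that order (R = Rz(yaw) Ry(pitch) Rx(roll)).
In Python, from cell import env, optics gives the robot as it stands.
- The arm moves only by the tool step_arm, never from a script. Its argument "moves" is a list of rows, each an object of numbers: "tx", "ty", "tz": the shift along the tool's x, y, z in mm; "roll": the turn about the tool's z in rad. In form: [{"tx": .., "ty": .., "tz": .., "roll": ..}, ...]. A call has 1 to 12 rows; each row is the pose to reach, as a shift and turn from the pose commanded when the call began, along the tool's axes at that moment; what a row does not reach only later rows make up. A row lasts 1/12 s, in which the tool goes at most 41.7 mm and 7.16 degrees, less where a joint would pass 70% of its speed; a pose out of reach is approached as far as the arm can. A call with a gripper value outside its range is refused whole. "grip" is the finger opening in mm, from 0 to 95.1, set as the call begins (left out, the last holds). The fingers move at their own pace and stop on an object; the grip force is fixed at half the most. Time passes only in rows, so rows that repeat a pose let the fingers close. It gives the time, the measured TCP pose, the force, the opening and the grip force at its end, in the units of the state.
- env.state(): the state, without advancing time (a new reading comes with each control period).
- optics.read_camera(name): name is "scene" or "top" or "wrist"; returns a dict with "pixels" (420x560x3 uint8, blue, green, red), "mtx" (3x3 intrinsics, pixels), "dist" ([k1, k2, p1, p2, k3] as OpenCV has them; the pictures are not rectified), "view" (4x4, takes a point from world to camera coordinates). Camera axes: x right, y down, z forward; pixel columns grow to the right and rows downward; lengths in mm; the calibration is good to about 2 mm. A picture is of the moment at which its call begins. There is no depth.
- env.job_done(): hands the job in; it is judged then, once.
The state is a dict: "t": time; "joints": joint angles; "qvel": joint speeds; "tau": joint torques, N m; "eef_pos": TCP position; "tcp_rot": TCP orientation; "ft_force": force on the tool from outside, world axes, zero at the start; "moment": the same for the moment, N m; "opening": opening from 0.0 (shut) to 1.0 (fully open); "grip_force": force on a finger pad.
Only numpy, scipy, OpenCV 4.12 (cv2) and the standard library are available. Lean on these libraries where they do the work, as an engineer would, in place of code of your own. Each camera call takes 0.05 s, during which the arm holds its last target. There are 200 camera calls.

## Task

I need the bench clear where the plywood glue caddy stands: first screw the loose red lid of the amber glue jar fully shut (clockwise, to its stop) while the caddy is still on the bench, then lift the caddy straight up by its central handle and hold it still and level about 15 cm above its place on the bench, with all four containers still standing in their pockets. Do not tip the caddy on the way, and leave the tools and the wood around it where they lie. Finish while you are still holding it up: do not put it down or let go.

Things in the scene. Friction and masses are not known exactly. Their poses are not given: they have to be found in the camera images.
- caddy: Loose plywood glue caddy, 0.45 kg empty, 0.75 to 1 kg loaded (a little off balance). Floor 213 mm (its x) by 180 mm (y), walls to 44 mm high. Origin: centre of its underside, z up. A central upright handle runs along its y at x = 0. Four square pockets, 51 mm wide, at x = +-75, y = +-50 mm, their floor 8 mm above the origin, hold glue jar, filler jar, wax tin and mixing cup in any order.
- caddy_handle: The caddy's handle: fixed upright plywood plate on the caddy's centre line, 18 mm thick (caddy x), with a hand-hole. Its grip is a straight bar 116 mm long (caddy y), 24 mm high, from 102 to 126 mm above the caddy's underside; the hole below it is 84 by 36 mm. Origin: foot of the plate, 8 mm above the caddy's underside; axes as the caddy's.
- handle_grip (a point): Centre of the handle's grip bar: 114 mm above the caddy's underside, 12 mm below the bar's top. Axes as the caddy's: pinch across x, the bar runs along y.
- glue_jar: Amber square jar, 48 mm wide and 50 mm high, then a round neck 40 mm across, with the red lid on top; the only jar that is open. 145 g, loose in its pocket (about 1.5 mm play each side; the square pocket keeps it from turning). Origin: centre of its underside, z up. A white mark on its shoulder lies at its -x side.
- glue_lid (a joint): Turn of the red lid on the glue jar, rad: 0 = fully shut, at a stop; positive = unscrewed, counter-clockwise seen from above. Starts between 0.7 and 1.4. The lid turns on the spot (does not rise or come off), stays where it is left and needs about 0.06 N m. When shut, the white rib on the lid points at the white mark on the jar's shoulder.
- lid_top (a point): Centre of the top of the red lid, which is 48 mm across and 24 mm high, 68 to 92 mm above the caddy's underside; below it are a 40 mm neck, 10 mm high, and the square jar. It is 75 mm from the handle's centre plane, at least 100 mm from the next container's centre; the handle stands 34 mm higher.
- filler_jar: White square jar with a blue lid that is already shut, 48 mm wide, 84 mm high, 140 g, in a pocket of the caddy. Origin: centre of its underside.
- wax_tin: Round brass-coloured tin with a steel lid, 49 mm across, 48 mm high, 110 g, in a pocket of the caddy. Origin: centre of its underside.
- mixing_cup: Empty black plastic cup, 47 mm across, 55 mm high, 30 g, in a pocket of the caddy. Origin: centre of its underside.
- mallet: Wooden mallet lying on the bench: head 60 x 110 x 75 mm centred 100 mm along its x, handle back to x = -140 mm. Origin on the bench under the handle. To be left alone.
- try_square: Try square lying flat: dark wooden stock 115 x 28 x 18 mm along its x, steel blade 150 mm long towards its +y at the +x end. Origin under the stock's centre. To be left alone.
- push_stick: Red plastic push stick lying flat, 12 mm thick, about 290 mm long along its x. Origin on the bench near its middle. To be left alone.
- tape_measure: Yellow and black tape measure, 72 x 40 x 66 mm high. Origin: centre of its underside. To be left alone.
- offcut: Dark hardwood offcut 140 x 65 x 45 mm high. Origin: centre of its underside. To be left alone. (Fixed equipment, not tracked: a sander 240 mm high near the right edge of the bench, a parts cabinet 200 mm high with clamps on it near the left edge, an aluminium fence 91 mm high along the back edge.)
Things that resemble listed ones, but are neither listed nor needed, are in the scene too. What is shaped like the mixing_cup but green is not meant.

How it is judged (in metres and radians):
On the way:
1. the red lid is screwed shut while the caddy stands on the bench (value of joint glue_lid below 0.09 rad and height (world z) of caddy below 0.01 m), for 0.2 s.
At the end, for the whole second after the job is handed in: Caddy held by its handle in the fingers, underside 100 to 200 mm up, within 250 mm of its start, level within 0.10 rad, still (under 20 mm/s, 0.15 rad/s), touching no tool or wood; red lid within 0.09 rad of its stop; all four containers standing in their pockets (height (world z) of caddy between 0.1 and 0.2 m and distance of caddy from where it was at the start of the episode below 0.25 m and angle between caddy's own z axis and vertical below 0.1 rad and linear speed of caddy below 0.02 m/s and angular speed of caddy below 0.15 rad/s and contact force between caddy_handle and the fingers above 2 N and value of joint glue_lid below 0.09 rad and z of glue_jar in the frame of caddy between 0 and 0.016 m and z of filler_jar in the frame of caddy between 0 and 0.016 m and z of wax_tin in the frame of caddy between 0 and 0.016 m and z of mixing_cup in the frame of caddy between 0 and 0.016 m and contact force between caddy and mallet below 0.3 N and contact force between caddy and try_square below 0.3 N and contact force between caddy and push_stick below 0.3 N and contact force between caddy and tape_measure below 0.3 N and contact force between caddy and offcut below 0.3 N); the arm keeps its last pose, push and grip.
It fails at once if the caddy is lifted with the glue jar still open (height (world z) of caddy above 0.02 m and value of joint glue_lid above 0.15 rad).
It fails at once if the caddy is tipped by more than 0.3 rad (17 degrees) (angle between caddy's own z axis and vertical above 0.3 rad).
It fails at once if the mallet, try square, push stick, tape measure or offcut is shifted by more than 30 mm (distance of any of mallet, try_square, push_stick, tape_measure, offcut from where it was at the start of the episode above 0.03 m).
It also fails if it takes over 51 s, if anything falls off the work surface, if the arm or the gripper's body presses on something with over 40 N, if the wrist force passes 120 N, or if a joint passes its speed limit or range.

## Working session

There is one attempt and no reset: what is moved stays moved. The work goes in short steps, Python scripts to look and compute and a tool call to move; the robot and the scene stay as the last step left them, time stands still between calls to the robot, and variables do not carry over. Pictures are saved under pics/ and viewed, at most 10 in all, crops included, and the job is handed in when it is done.

Besides the shell and the picture viewer there is one more tool, called after "Emit:" as name(argument=value, ...), one argument or row to a line, values as JSON. step_arm: Moves the arm, as the interface text tells. Its arguments: {"type":"object","properties":{"moves":{"type":"array"},"grip":{"type":"number"}},"required":["moves"]}

```bash
ls; mkdir -p pics; python3 - <<'E'
from cell import env, optics
import cv2,pickle
for n in ["scene","top"]:
    d=optics.read_camera(n); cv2.imwrite(f"pics/{n}0.png",d["pixels"]); pickle.dump(d,open(f"{n}0.pkl","wb"))
print(env.state(), env.grip_depth)
E
```

```text
pics
{'t': 0.1, 'joints': array([ 1.04838158e+00,  4.91505243e-01,  1.55936100e+00, -2.19448829e-05,
        1.09169129e+00, -1.05599315e-01]), 'qvel': array([ 7.13920044e-04, -4.27979537e-04, -1.97257518e-03, -1.03556295e-04,
       -5.33898728e-05,  5.27393018e-04]), 'tau': array([ 1.47378283e-03, -6.13631773e+01, -2.58606595e+01,  6.93264906e-02,
        4.71044029e-02, -9.00046552e-05]), 'eef_pos': array([252.91535985, 571.32288927, 214.12595144]), 'tcp_rot': array([-3.14063110e+00, -8.23454789e-05,  2.72478731e+00]), 'ft_force': array([-0.92476526, -1.0101278 , -0.181469  ]), 'moment': array([-0.02061997, -0.06944695, -0.04650172]), 'grip_force': 0.0, 'opening': 1.001120757614477} -18.8
```

View pics/scene0.png

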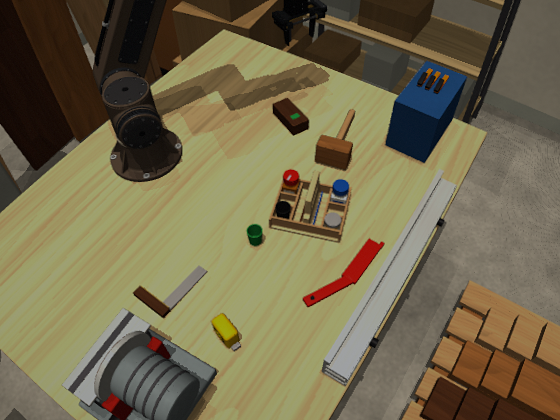

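View pics/top0.png

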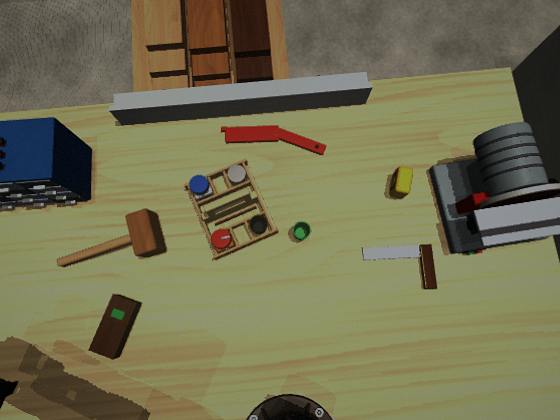

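The scene view shows the caddy at about (312,205) with the red lid at (291,178). In the top view the red lid is at (221,239), the blue lid at (199,184), the black cup at (258,225) and the tin at (237,174). The handle runs from (205,215) to (258,197).

Candidates for the red lid are the jar lid at (221,239), the push stick at (275,138) and the sander parts at (470,200). I choose (221,239), which is inside the caddy.

```bash
cat > h.py <<'E'
import cv2,pickle,numpy as np
def ray(d,p):
    u=cv2.undistortPoints(np.array([[p]],float),d["mtx"],np.array(d["dist"],float))[0,0]
    V=np.array(d["view"]);R=V[:3,:3];return -R.T@V[:3,3], R.T@np.array([u[0],u[1],1.])
def plane(d,p,z):
    c,v=ray(d,p);return c+v*(z-c[2])/v[2]
def tri(obs):
    A=np.zeros((3,3));b=np.zeros(3)
    for d,p in obs:
        c,v=ray(d,p);v/=np.linalg.norm(v);M=np.eye(3)-np.outer(v,v);A+=M;b+=M@c
    return np.linalg.solve(A,b)
def proj(d,P):
    V=np.array(d["view"]);return cv2.projectPoints(np.array([P],float),cv2.Rodrigues(V[:3,:3])[0],V[:3,3],d["mtx"],np.array(d["dist"],float))[0][0,0]
def blob(d,kind,box):
    x0,y0,x1,y1=box;h=cv2.cvtColor(d["pixels"],cv2.COLOR_BGR2HSV).astype(int)[y0:y1,x0:x1]
    H,S,Vv=h[...,0],h[...,1],h[...,2]
    m=((H<8)|(H>172))&(S>170)&(Vv>90) if kind=="red" else (H>100)&(H<130)&(S>130)&(Vv>60)
    n,l,st,c=cv2.connectedComponentsWithStats(m.astype(np.uint8));i=1+np.argmax(st[1:,4]);return c[i]+[x0,y0],st[i]
E
python3 - <<'E'
from h import *
s=pickle.load(open("scene0.pkl","rb"));t=pickle.load(open("top0.pkl","rb"))
for k,bs,bt in [("red",(275,162,305,192),(205,222,238,255)),("blue",(328,175,352,196),(185,170,214,197))]:
    ps,a=blob(s,k,bs);pt,b=blob(t,k,bt);P=tri([(s,ps),(t,pt)])
    print(k,ps,pt,a,b,P,proj(s,P)-ps,plane(t,pt,92))
for d in(s,t): print("cam",ray(d,(280,210))[0])
a=cv2.resize(t["pixels"][150:270,175:315],None,fx=5,fy=5,interpolation=cv2.INTER_CUBIC)
b=cv2.resize(s["pixels"][160:245,262:360],None,fx=7,fy=7,interpolation=cv2.INTER_CUBIC)
cv2.imwrite("pics/ct.png",a);cv2.imwrite("pics/cs.png",b)
E
```

```text
red [290.7761194  175.01492537] [219.90697674 238.1124031 ] [  8   7  16  14 134] [  6   7  20  19 258] [508.8105926  121.72422818  86.52179632] [-0.08683779  0.02721088] [507.69980108 120.85223036  92.        ]
blue [340.49367089 185.4556962 ] [198.3229572  183.77042802] [  5   5  16  12 158] [  5   5  18  18 257] [653.08550894 167.38697188  86.19324993] [-0.17884675  0.07195549] [650.84380889 165.98674007  92.        ]
cam [ 999.8795365  -654.85032816 1152.08363247]
cam [3.43273971e+02 3.26785856e-02 1.07475852e+03]
```

View pics/ct.png

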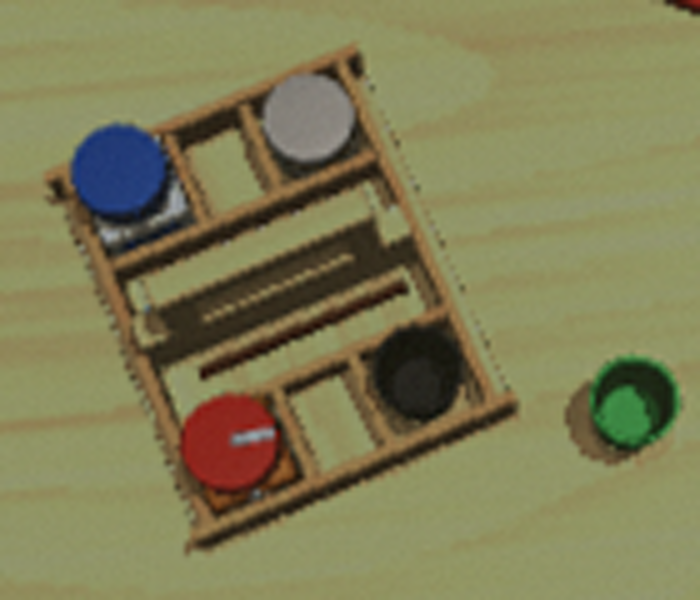

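View pics/cs.png

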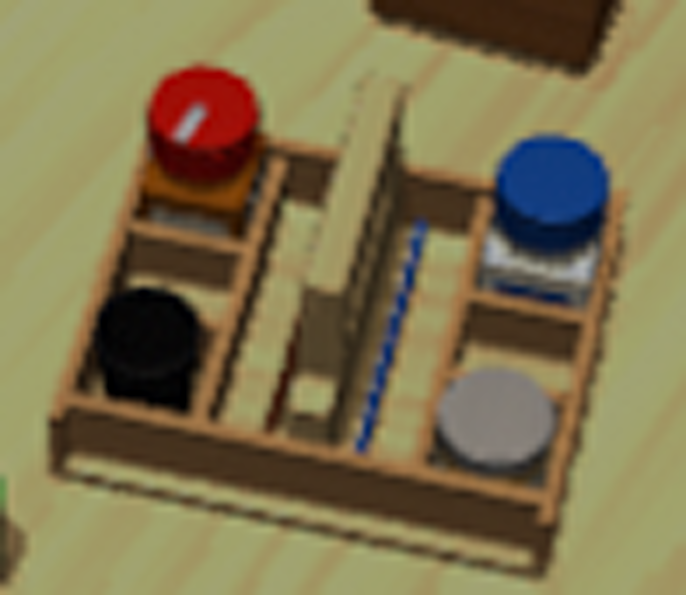

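The top crop confirms the choice: the red lid is centred near (231,441) in the crop, and its white rib points right towards (272,434). The shoulder mark is at (257,493), below and to the right, so shutting the lid needs about 1.3 rad clockwise. In the scene crop the handle bar runs from (385,80) to (310,285), and the red and blue lids are 150 mm apart, as they should be. Next I'll hover over the lid and use the wrist camera.

Emit:
step_arm(
  moves=[
    {"tx": -415,"ty": -308,"tz": -30},
    {"tx": -415,"ty": -308,"tz": -30},
    {"tx": -415,"ty": -308,"tz": -30},
    {"tx": -415,"ty": -308,"tz": -30},
    {"tx": -415,"ty": -308,"tz": -30},
    {"tx": -415,"ty": -308,"tz": -30},
    {"tx": -415,"ty": -308,"tz": -30},
    {"tx": -415,"ty": -308,"tz": -30},
    {"tx": -415,"ty": -308,"tz": -30},
    {"tx": -415,"ty": -308,"tz": -30},
    {"tx": -415,"ty": -308,"tz": -30},
    {"tx": -415,"ty": -308,"tz": -30},
  ],
  grip=95,
)

```text
validation failed for argument at $.mo...
```

Emit:
step_arm(
  moves=[
    {"tx": 0},
    {"tx": 0},
    {"tx": 0},
  ],
)

```text
validation failed for argument at $.mo...
```

```bash
python3 - <<'E'
from cell import env, optics
from h import *
d=optics.read_camera("wrist"); cv2.imwrite("pics/w1.png",d["pixels"]); pickle.dump(d,open("w1.pkl","wb"))
s=env.state();print(s["eef_pos"],s["tcp_rot"],s["joints"],s["t"],ray(d,(280,210)))
for P in [(508.8,121.7,92),(651,166,92),(594.5,96,126)]: print(proj(d,P))
E
```

```text
[252.91525186 571.36995922 214.20016447] [-3.14082285e+00 -8.25156410e-05  2.72486799e+00] [ 1.04841063e+00  4.91422008e-01  1.55929565e+00  9.78250888e-07
  1.09164921e+00 -1.05661509e-01] 0.15 (array([186.34787993, 601.83417334, 385.46155742]), array([ 0.24266126, -0.11326487, -0.96350291]))
[ 31.82017868 529.07904945]
[123.0260673  589.21732453]
[ 39.00873245 609.11986323]
```

View pics/w1.png

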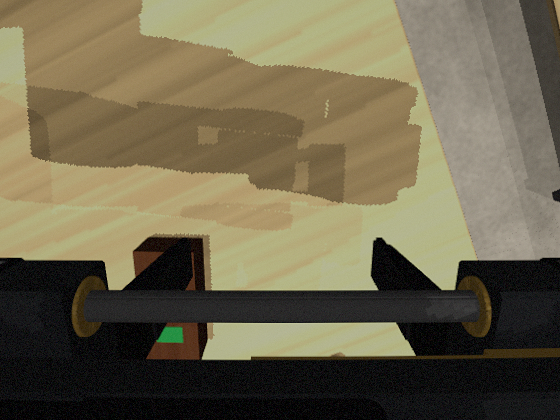

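The wrist picture shows only the bench and the offcut at (170,300), because the move call was refused. I'll send the rows again with all keys, and aim the wrist camera over the caddy.

Emit:
step_arm(
  moves=[
    {"tx": -532,"ty": -307,"tz": -30,"roll": 0},
    {"tx": -532,"ty": -307,"tz": -30,"roll": 0},
    {"tx": -532,"ty": -307,"tz": -30,"roll": 0},
    {"tx": -532,"ty": -307,"tz": -30,"roll": 0},
    {"tx": -532,"ty": -307,"tz": -30,"roll": 0},
    {"tx": -532,"ty": -307,"tz": -30,"roll": 0},
    {"tx": -532,"ty": -307,"tz": -30,"roll": 0},
    {"tx": -532,"ty": -307,"tz": -30,"roll": 0},
    {"tx": -532,"ty": -307,"tz": -30,"roll": 0},
    {"tx": -532,"ty": -307,"tz": -30,"roll": 0},
    {"tx": -532,"ty": -307,"tz": -30,"roll": 0},
    {"tx": -532,"ty": -307,"tz": -30,"roll": 0},
  ],
  grip=95,
)

```text
t: 1.15
eef_pos: [548.3, 166.2, 239.1]
tcp_rot: [3.142, -0.0, 2.725]
ft_force: [1.2, 0.9, 0.2]
opening: 0.999
grip_force: 0.0
```

Emit:
step_arm(
  moves=[
    {"tx": -33,"ty": -19,"tz": 0,"roll": 0},
    {"tx": -66,"ty": -38,"tz": 0,"roll": 0},
    {"tx": -98,"ty": -56,"tz": 0,"roll": 0},
    {"tx": -98,"ty": -56,"tz": 0,"roll": 0},
    {"tx": -98,"ty": -56,"tz": 0,"roll": 0},
  ],
)

```text
t: 1.57
eef_pos: [614.9, 75.7, 238.2]
tcp_rot: [-3.141, -0.001, 2.722]
ft_force: [0.4, 0.0, -0.2]
opening: 1.002
grip_force: 0.0
```

```bash
python3 - <<'E'
from cell import env, optics
from h import *
d=optics.read_camera("wrist"); cv2.imwrite("pics/w2.png",d["pixels"]); pickle.dump(d,open("w2.pkl","wb"))
s=env.state();print(s["eef_pos"],s["tcp_rot"],s["joints"],s["t"],ray(d,(280,210)))
for P in [(508.8,121.7,92),(651,166,92),(594.5,96,126)]: print(proj(d,P))
E
```

```text
[614.22773416  76.87704216 238.45198457] [-3.14135185e+00 -1.13800165e-03  2.72349233e+00] [ 1.77365076e-02  4.60987855e-01  1.54380029e+00  2.88772139e-04
  1.13793780e+00 -1.13508092e+00] 1.6167 (array([548.54819536, 106.21202741, 409.64200991]), array([ 0.24180378, -0.11301925, -0.9637473 ]))
[279.02103755  62.475079  ]
[384.67076118 190.5116938 ]
[293.01924039 171.94702566]
```

View pics/w2.png

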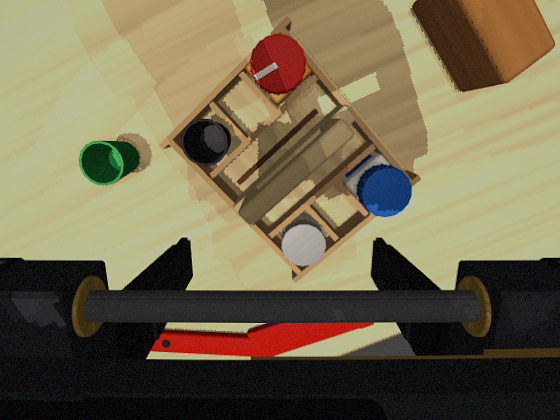

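The wrist view shows the red lid at (278,63) with its rib at (265,71), pointing down-left. The blue lid is at (384,190), the tin at (304,245) and the black cup at (207,141). The handle's top bar runs from about (250,208) to (345,122). All of these match the positions I predicted.

```bash
cat > m.py <<'E'
from h import *
def circ(d,kind,box):
    x0,y0,x1,y1=box;h=cv2.cvtColor(d["pixels"],cv2.COLOR_BGR2HSV).astype(int)[y0:y1,x0:x1]
    H,S,V=h[...,0],h[...,1],h[...,2]
    red=((H<5)|(H>174))&(S>150)
    m={"red":red,"blue":(H>100)&(H<130)&(S>130)}[kind]
    vt=np.percentile(V[m],70)*.8; m=(m&(V>vt)).astype(np.uint8)
    c=max(cv2.findContours(m,0,2)[0],key=cv2.contourArea);hull=cv2.convexHull(c)
    e=cv2.fitEllipse(hull);return np.array(e[0])+[x0,y0],e[1],e[2]
E
python3 - <<'E'
from m import *
w=pickle.load(open("w2.pkl","rb"));t=pickle.load(open("top0.pkl","rb"));s=pickle.load(open("scene0.pkl","rb"))
L={}
for k,bw,bt,bs in [("red",(240,25,316,105),(205,222,238,255),(275,162,305,192)),("blue",(350,155,420,225),(185,170,214,197),(328,175,352,196))]:
    a=circ(w,k,bw);b=circ(t,k,bt);c=circ(s,k,bs)
    print(k,a,b,c); print(" wt",tri([(w,a[0]),(t,b[0])])," ws",tri([(w,a[0]),(s,c[0])]),"plane w",plane(w,a[0],92),"t",plane(t,b[0],92)); L[k]=plane(w,a[0],92)[:2]
e=L["blue"]-L["red"];print(np.linalg.norm(e),np.arctan2(e[1],e[0]));n=np.array([e[1],-e[0]])/np.linalg.norm(e)
print("centre",(L["blue"]+L["red"])/2+50*n)
# rib/mark whites near lid
h=cv2.cvtColor(w["pixels"],cv2.COLOR_BGR2HSV).astype(int)
m=np.zeros(h.shape[:2],np.uint8);m[25:115,235:320]=((h[...,1]<70)&(h[...,2]>120))[25:115,235:320]
n_,l,st,c=cv2.connectedComponentsWithStats(m)
for i in range(1,n_):
    if st[i,4]>5: P=plane(w,c[i],92)[:2]; print(c[i],st[i,4],P,np.arctan2(*(P-L["red"])[::-1]))
# handle top bar edges: rays at z=126 for crop overlay
img=cv2.resize(w["pixels"][15:285,150:440],None,fx=2.2,fy=2.2,interpolation=cv2.INTER_CUBIC)
C=(L["blue"]+L["red"])/2+50*n;ux=e/np.linalg.norm(e);uy=-n
q=[proj(w,np.r_[C+ux*a*9+uy*b*58,126]) for a,b in[(1,1),(1,-1),(-1,-1),(-1,1)]];print(np.round(q,1))
for p in q: cv2.circle(img,tuple(int(v) for v in ((p-[150,15])*2.2)),2,(255,0,255),-1)
cv2.imwrite("pics/w2c.png",img)
E
```

```text
red (array([278.01290512,  62.79186249]), (55.415008544921875, 56.83421325683594), 172.22341918945312) (array([220.43444252, 237.99634647]), (17.664831161499023, 19.016328811645508), 60.25822448730469) (array([290.86079311, 174.94088268]), (10.839756965637207, 14.59308910369873), 89.69940185546875)
 wt [508.35302744 120.48785944  88.35430375]  ws [508.7884463  121.33917874  87.51549747] plane w [508.67955758 120.81098687  92.        ] t [507.86229197 119.5509039   92.        ]
blue (array([386.29128265, 191.94959259]), (46.45367431640625, 51.26511764526367), 49.60160446166992) (array([198.21864033, 183.26894379]), (16.52446746826172, 17.83112144470215), 83.57830810546875) (array([340.62028694, 185.03993034]), (11.932516098022461, 15.107736587524414), 98.78990173339844)
 wt [640.12747649 159.59054319 130.64950778]  ws [653.86989733 167.452493    88.94509162] plane w [652.92022258 166.92494259  92.        ] t [652.18324071 166.17795298  92.        ]
151.43271229131895 0.30943214041171435
centre [596.02577985  96.24263239]
[246.38461538  27.92307692] 26 [472.88334936 107.97669214] -2.7973320918659312
[261.0657277   32.54929577] 213 [481.15939134 117.65207573] -3.027307508148226
[245.44444444  35.66666667] 9 [477.96349935 104.68267357] -2.6580848423598225
[265.24  70.86] 150 [510.11771516 108.14523762] -1.4577335895372043
[318.66666667  99.5       ] 12 [550.63294064 140.88230036] 0.4462345824333601
[[355.9 133.9]
 [250.1 226. ]
 [235.6 211. ]
 [341.6 116.6]]
```

View pics/w2c.png

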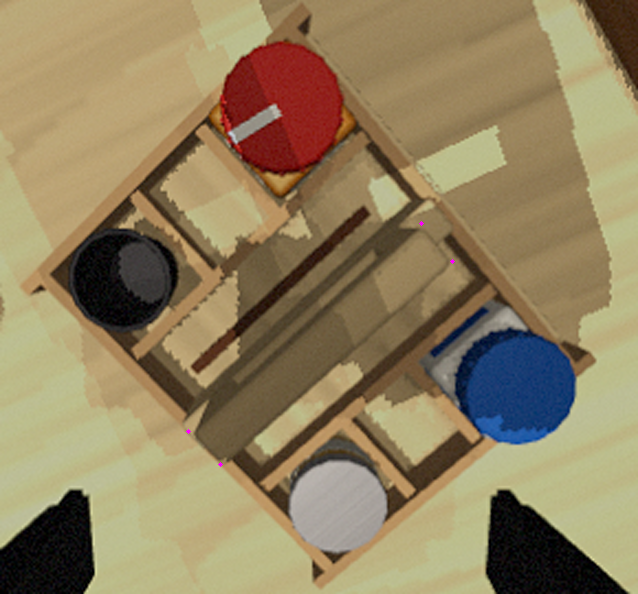

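The projected handle corners (magenta) match the top bar to within a few mm. The rib is at -1.46 rad and the mark at -2.83 rad, so the lid needs about 1.37 rad clockwise. The lid centre is (508.6, 120.7), with its top at about 88–92 mm. Next I'll move over the lid and descend.

Emit:
step_arm(
  moves=[
    {"tx": 40,"ty": -1,"tz": 0,"roll": 0},
    {"tx": 80,"ty": -2,"tz": 0,"roll": 0},
    {"tx": 115,"ty": -2,"tz": 0,"roll": 0},
    {"tx": 115,"ty": -2,"tz": 35,"roll": 0},
    {"tx": 115,"ty": -2,"tz": 70,"roll": 0},
    {"tx": 115,"ty": -2,"tz": 105,"roll": 0},
    {"tx": 115,"ty": -2,"tz": 135,"roll": 0},
    {"tx": 115,"ty": -2,"tz": 155,"roll": 0},
    {"tx": 115,"ty": -2,"tz": 167,"roll": 0},
    {"tx": 115,"ty": -2,"tz": 175,"roll": 0},
    {"tx": 115,"ty": -2,"tz": 175,"roll": 0},
    {"tx": 115,"ty": -2,"tz": 175,"roll": 0},
  ],
)

```text
t: 2.62
eef_pos: [508.3, 122.6, 64.4]
tcp_rot: [3.141, 0.0, 2.726]
ft_force: [0.3, -0.5, 0.2]
opening: 0.999
grip_force: 0.0
```

Emit:
step_arm(
  moves=[
    {"tx": -1,"ty": -1.5,"tz": 1,"roll": 0},
    {"tx": -1,"ty": -1.5,"tz": 1,"roll": 0},
    {"tx": -1,"ty": -1.5,"tz": 1,"roll": 0},
    {"tx": -1,"ty": -1.5,"tz": 1,"roll": 0},
    {"tx": -1,"ty": -1.5,"tz": 1,"roll": 0},
    {"tx": -1,"ty": -1.5,"tz": 1,"roll": 0},
    {"tx": -1,"ty": -1.5,"tz": 1,"roll": 0},
    {"tx": -1,"ty": -1.5,"tz": 1,"roll": 0},
    {"tx": -1,"ty": -1.5,"tz": 1,"roll": 0},
    {"tx": -1,"ty": -1.5,"tz": 1,"roll": 0},
  ],
  grip=30,
)

```text
t: 3.45
eef_pos: [508.8, 120.2, 63.0]
tcp_rot: [3.142, -0.0, 2.725]
ft_force: [-0.1, -0.0, 1.3]
opening: 0.501
grip_force: 30.0
```

Emit:
step_arm(
  moves=[
    {"tx": 0,"ty": 0,"tz": 0,"roll": 0.1},
    {"tx": 0,"ty": 0,"tz": 0,"roll": 0.2},
    {"tx": 0,"ty": 0,"tz": 0,"roll": 0.3},
    {"tx": 0,"ty": 0,"tz": 0,"roll": 0.4},
    {"tx": 0,"ty": 0,"tz": 0,"roll": 0.5},
    {"tx": 0,"ty": 0,"tz": 0,"roll": 0.6},
    {"tx": 0,"ty": 0,"tz": 0,"roll": 0.7},
    {"tx": 0,"ty": 0,"tz": 0,"roll": 0.8},
    {"tx": 0,"ty": 0,"tz": 0,"roll": 0.9},
    {"tx": 0,"ty": 0,"tz": 0,"roll": 1.0},
    {"tx": 0,"ty": 0,"tz": 0,"roll": 1.1},
    {"tx": 0,"ty": 0,"tz": 0,"roll": 1.2},
  ],
)

```text
t: 4.45
eef_pos: [508.6, 120.1, 63.0]
tcp_rot: [-3.141, 0.0, 1.52]
ft_force: [-0.9, -2.1, -0.8]
opening: 0.502
grip_force: 30.0
```

Emit:
step_arm(
  moves=[
    {"tx": 0,"ty": 0,"tz": 0,"roll": 0.05},
    {"tx": 0,"ty": 0,"tz": 0,"roll": 0.1},
    {"tx": 0,"ty": 0,"tz": 0,"roll": 0.14},
    {"tx": 0,"ty": 0,"tz": 0,"roll": 0.18},
    {"tx": 0,"ty": 0,"tz": 0,"roll": 0.18},
    {"tx": 0,"ty": 0,"tz": 0,"roll": 0.18},
  ],
)

```text
t: 4.95
eef_pos: [508.8, 120.2, 63.0]
tcp_rot: [-3.142, -0.0, 1.346]
ft_force: [0.4, -1.5, 0.4]
opening: 0.497
grip_force: 30.0
```

```bash
python3 - <<'E'
from cell import env
s=env.state();print(s["t"],s["moment"],s["tcp_rot"],s["ft_force"],s["joints"])
E
```

```text
4.95 [-0.35188518  0.15907407 -0.00211581] [-3.14153789e+00 -1.71716343e-05  1.34598326e+00] [ 0.43156009 -1.54097298  0.44924018] [1.05588959e-01 5.62116501e-01 1.95356216e+00 5.80469048e-05
 6.25960222e-01 3.30354984e-01]
```

Turned 1.38 rad so far with no stop torque yet, so I'll go on gently until the moment shows the stop.

Emit:
step_arm(
  moves=[
    {"tx": 0,"ty": 0,"tz": 0,"roll": 0.03},
    {"tx": 0,"ty": 0,"tz": 0,"roll": 0.06},
    {"tx": 0,"ty": 0,"tz": 0,"roll": 0.08},
    {"tx": 0,"ty": 0,"tz": 0,"roll": 0.08},
  ],
)

```text
t: 5.28
eef_pos: [509.2, 120.5, 63.1]
tcp_rot: [3.141, -0.001, 1.266]
ft_force: [2.8, 1.3, -0.8]
opening: 0.497
grip_force: 30.0
```

```bash
python3 - <<'E'
from cell import env
s=env.state();print(s["t"],s["moment"],s["tcp_rot"],s["ft_force"],s["joints"][5])
E
```

```text
5.2833 [ 0.12516365 -0.43405871  0.44851954] [ 3.14050857e+00 -5.95249721e-04  1.26556009e+00] [ 2.78925914  1.3316641  -0.82774935] 0.4110648367376752
```

The moment rose to 0.45 N m, well above the lid's own 0.06 N m, so the lid is at its stop. I'll release it, rise, and turn to the handle orientation with the camera over the caddy.

Emit:
step_arm(
  moves=[
    {"tx": 0,"ty": 0,"tz": 0,"roll": 0},
    {"tx": 0,"ty": 0,"tz": 0,"roll": 0},
    {"tx": 0,"ty": 0,"tz": 0,"roll": 0},
    {"tx": 0,"ty": 0,"tz": 0,"roll": 0},
    {"tx": 0,"ty": 0,"tz": -20,"roll": 0},
    {"tx": 0,"ty": 0,"tz": -60,"roll": 0},
    {"tx": 0,"ty": 0,"tz": -100,"roll": 0},
    {"tx": 0,"ty": 0,"tz": -140,"roll": 0},
    {"tx": 0,"ty": 0,"tz": -180,"roll": 0},
    {"tx": -18,"ty": 32,"tz": -180,"roll": -0.12},
    {"tx": -36,"ty": 64,"tz": -180,"roll": -0.24},
    {"tx": -54,"ty": 96,"tz": -180,"roll": -0.36},
  ],
  grip=75,
)

```text
t: 6.28
eef_pos: [584.7, 39.1, 244.2]
tcp_rot: [3.14, 0.0, 1.632]
ft_force: [-0.5, 1.4, -0.2]
opening: 0.788
grip_force: 0.0
```

Emit:
step_arm(
  moves=[
    {"tx": -15,"ty": 12,"tz": 0,"roll": -0.12},
    {"tx": -29,"ty": 24,"tz": 0,"roll": -0.25},
    {"tx": -29,"ty": 24,"tz": 0,"roll": -0.25},
    {"tx": -29,"ty": 24,"tz": 0,"roll": -0.25},
  ],
)

```text
t: 6.62
eef_pos: [609.4, 11.7, 242.4]
tcp_rot: [-3.141, -0.001, 1.872]
ft_force: [-0.6, -0.4, 0.4]
opening: 0.79
grip_force: 0.0
```

```bash
python3 - <<'E'
from cell import env, optics
from h import *
d=optics.read_camera("wrist"); pickle.dump(d,open("w3.pkl","wb")); t=optics.read_camera("top"); pickle.dump(t,open("t3.pkl","wb"));
s=env.state();print(s["eef_pos"],s["tcp_rot"],s["joints"],s["t"])
for P in [(508.6,120.8,92),(652,166,92),(596,96,126)]: print(proj(d,P))
C=np.array([596,96.2]);a=.309;ux=np.array([np.cos(a),np.sin(a)]);uy=np.array([-ux[1],ux[0]])
img=d["pixels"].copy()
for i,j in[(1,1),(1,-1),(-1,-1),(-1,1)]:
    p=proj(d,np.r_[C+ux*i*9+uy*j*58,126]);print(p);cv2.circle(img,tuple(int(v) for v in p),1,(255,0,255),-1)
cv2.imwrite("pics/w3.png",cv2.resize(img[0:300,80:480],None,fx=2,fy=2,interpolation=cv2.INTER_CUBIC))
E
```

```text
[608.90106481  12.70757448 242.92385524] [-3.14112182e+00 -4.93282760e-04  1.87201628e+00] [-8.76746051e-02  4.42109474e-01  1.56369894e+00  3.06378290e-04
  1.13640697e+00 -3.89023702e-01] 6.7167
[205.48483489  41.30218322]
[381.58167821  40.2596668 ]
[295.78760793  99.82803042]
[307.82634538  19.3713996 ]
[306.6192869  172.03579071]
[285.03101493 172.24249111]
[283.90685747  19.60310733]
```

View pics/w3.png

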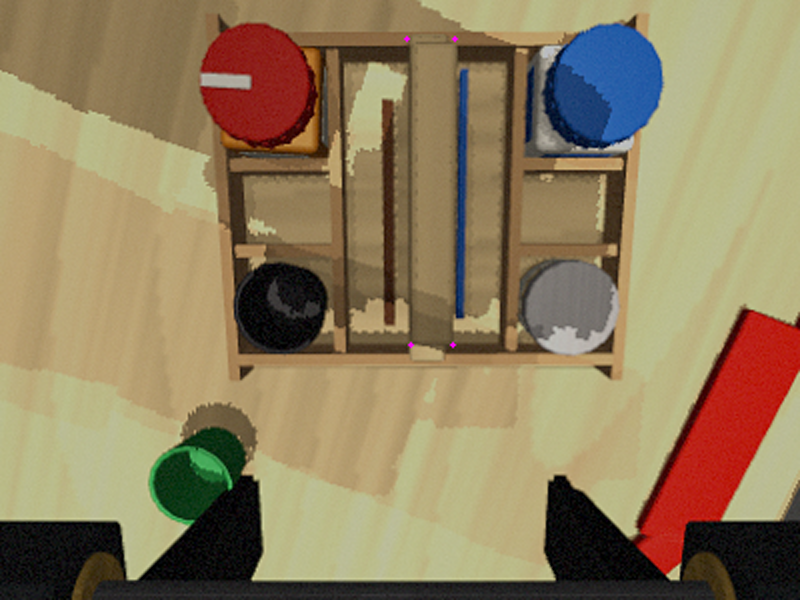

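The rib now points straight along the caddy's -x, at about (225,80) in the crop, so the lid is shut. All four containers stand in their pockets. The handle bar, from (434,40) to (432,345), matches the projected corners to within about 1 px. I'll grasp the bar 8 mm towards caddy +y, under the estimated centre of mass.

Emit:
step_arm(
  moves=[
    {"tx": 31,"ty": 4,"tz": 0,"roll": -0.008},
    {"tx": 62,"ty": 8,"tz": 0,"roll": -0.008},
    {"tx": 92,"ty": 12.5,"tz": 0,"roll": -0.008},
    {"tx": 92,"ty": 12.5,"tz": 30,"roll": -0.008},
    {"tx": 92,"ty": 12.5,"tz": 60,"roll": -0.008},
    {"tx": 92,"ty": 12.5,"tz": 90,"roll": -0.008},
    {"tx": 92,"ty": 12.5,"tz": 115,"roll": -0.008},
    {"tx": 92,"ty": 12.5,"tz": 132,"roll": -0.008},
    {"tx": 92,"ty": 12.5,"tz": 143,"roll": -0.008},
    {"tx": 92,"ty": 12.5,"tz": 149,"roll": -0.008},
    {"tx": 92,"ty": 12.5,"tz": 149,"roll": -0.008},
    {"tx": 92,"ty": 12.5,"tz": 149,"roll": -0.008},
  ],
  grip=62,
)

```text
t: 7.72
eef_pos: [594.2, 104.0, 94.8]
tcp_rot: [3.141, 0.0, 1.883]
ft_force: [0.2, -0.5, 0.6]
opening: 0.652
grip_force: 0.0
```

Emit:
step_arm(
  moves=[
    {"tx": 0,"ty": -0.5,"tz": 1,"roll": 0},
    {"tx": 0,"ty": -0.5,"tz": 1,"roll": 0},
    {"tx": 0,"ty": -0.5,"tz": 1,"roll": 0},
    {"tx": 0,"ty": -0.5,"tz": 1,"roll": 0},
    {"tx": 0,"ty": -0.5,"tz": 1,"roll": 0},
    {"tx": 0,"ty": -0.5,"tz": 1,"roll": 0},
    {"tx": 0,"ty": -0.5,"tz": 1,"roll": 0},
    {"tx": 0,"ty": -0.5,"tz": 1,"roll": 0},
    {"tx": 0,"ty": -0.5,"tz": 1,"roll": 0},
    {"tx": 0,"ty": -0.5,"tz": 1,"roll": 0},
  ],
  grip=5,
)

```text
t: 8.55
eef_pos: [593.3, 103.5, 93.1]
tcp_rot: [-3.141, -0.0, 1.882]
ft_force: [-0.6, -0.8, 1.8]
opening: 0.186
grip_force: 30.0
```

Emit:
step_arm(
  moves=[
    {"tx": 0,"ty": 0,"tz": -1,"roll": 0},
    {"tx": 0,"ty": 0,"tz": -3,"roll": 0},
    {"tx": 0,"ty": 0,"tz": -6,"roll": 0},
    {"tx": 0,"ty": 0,"tz": -10,"roll": 0},
    {"tx": 0,"ty": 0,"tz": -14,"roll": 0},
    {"tx": 0,"ty": 0,"tz": -17,"roll": 0},
    {"tx": 0,"ty": 0,"tz": -18,"roll": 0},
    {"tx": 0,"ty": 0,"tz": -18,"roll": 0},
  ],
)

```text
t: 9.22
eef_pos: [593.6, 103.6, 111.4]
tcp_rot: [3.141, 0.0, 1.883]
ft_force: [-0.1, 0.5, -9.0]
opening: 0.188
grip_force: 30.0
```

```bash
python3 - <<'E'
from cell import env
s=env.state();print(s["t"],s["moment"],s["tcp_rot"],s["ft_force"],s["opening"]*95.1)
E
```

```text
9.2167 [-0.07459075  0.05954793 -0.0158779 ] [3.14091760e+00 8.63615105e-05 1.88281404e+00] [-0.12205073  0.51312708 -8.97008171] 17.90159585722648
```

The caddy is carried: 9 N of load, the opening is 17.9 mm, and the moment is small. I'll lift the rest smoothly.

Emit:
step_arm(
  moves=[
    {"tx": 0,"ty": 0,"tz": -4,"roll": 0},
    {"tx": 0,"ty": 0,"tz": -12,"roll": 0},
    {"tx": 0,"ty": 0,"tz": -24,"roll": 0},
    {"tx": 0,"ty": 0,"tz": -38,"roll": 0},
    {"tx": 0,"ty": 0,"tz": -52,"roll": 0},
    {"tx": 0,"ty": 0,"tz": -66,"roll": 0},
    {"tx": 0,"ty": 0,"tz": -80,"roll": 0},
    {"tx": 0,"ty": 0,"tz": -94,"roll": 0},
    {"tx": 0,"ty": 0,"tz": -108,"roll": 0},
    {"tx": 0,"ty": 0,"tz": -120,"roll": 0},
    {"tx": 0,"ty": 0,"tz": -127,"roll": 0},
    {"tx": 0,"ty": 0,"tz": -130,"roll": 0},
  ],
)

```text
t: 10.22
eef_pos: [593.7, 103.6, 242.5]
tcp_rot: [3.14, 0.0, 1.883]
ft_force: [0.8, -0.7, -8.6]
opening: 0.191
grip_force: 30.0
```

Emit:
step_arm(
  moves=[
    {"tx": 0,"ty": 0,"tz": 0,"roll": 0},
    {"tx": 0,"ty": 0,"tz": 0,"roll": 0},
    {"tx": 0,"ty": 0,"tz": 0,"roll": 0},
    {"tx": 0,"ty": 0,"tz": 0,"roll": 0},
    {"tx": 0,"ty": 0,"tz": 0,"roll": 0},
    {"tx": 0,"ty": 0,"tz": 0,"roll": 0},
    {"tx": 0,"ty": 0,"tz": 0,"roll": 0},
    {"tx": 0,"ty": 0,"tz": 0,"roll": 0},
  ],
)

```text
t: 10.88
eef_pos: [593.5, 103.5, 240.9]
tcp_rot: [-3.141, -0.0, 1.883]
ft_force: [1.5, 0.4, -8.2]
opening: 0.187
grip_force: 30.0
```

```bash
python3 - <<'E'
from cell import env,optics
import cv2
s=env.state();print(s["t"],s["moment"],s["ft_force"],s["opening"]*95.1,abs(s["qvel"]).max())
d=optics.read_camera("scene");cv2.imwrite("pics/end.png",cv2.resize(d["pixels"][60:260,200:400],None,fx=3,fy=3,interpolation=cv2.INTER_CUBIC))
E
```

```text
10.8833 [-0.06820748  0.08436174 -0.03294026] [ 1.4688817   0.36606401 -8.22836535] 17.78199339355911 0.002110485778086613
```

View pics/end.png

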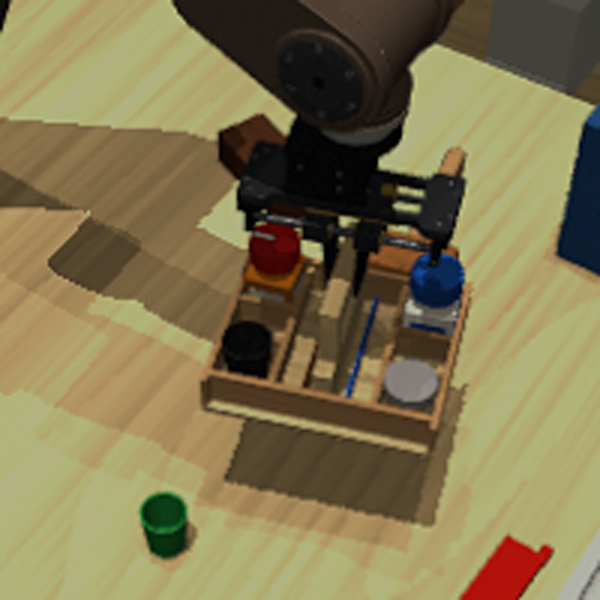

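The caddy hangs level and clear of the bench at about (335,350), with its shadow below it. All four containers are in their pockets and nothing else has been disturbed, so I'll hand in.

```bash
python3 -c "
from cell import env
print(env.job_done())"
```

```text
the job is handed in; nothing more can be done
None
```

The red lid is screwed shut to its stop, and the caddy is held still and level about 148 mm above its place with all four containers in their pockets; the job is handed in, but no verdict came back.

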